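Slide the chopping board out over the drainer tray

TASK

The washed green chopping board lies on the low wooden step. Push it along the step, without lifting or tipping it, so that its striped end sticks out over the grey drainer tray to drip, and stop when the black stripe lies on the step's edge beside the tray, running along that edge. Do not let the board stick out over the step's other sides, and leave everything else where it is.

Things in the scene. Friction and masses are not known exactly. Their poses are not given: they have to be found in the camera images.
- step: fixed low wooden step, 240 mm along its x, 320 mm along its y, flat top 60 mm above the countertop; origin at the centre of its underside on the countertop, z up. The grey drainer tray always stands at its -y end.
- step_edge (a point): middle of the step's top edge at its -y end, beside the tray, at the height of the step's top (60 mm); the edge is straight, 240 mm long along x; axes as the step's (-y points out over the tray)
- board: loose green melamine chopping board, 140 mm along its x, 160 mm along its y, 10 mm thick, about 0.3 kg, lying flat on the step; origin at the centre of its underside. It starts up to about 0.25 rad out of square with the step; its -y end is the end to go out over the tray
- stripe (a point): centre of the black stripe that is painted across the board along the board's x, 14 mm wide; the point lies on the board's underside, 30 mm from the board's centre towards its -y end and so 50 mm from that end; axes as the board's
- tray: fixed open grey plastic drainer tray, 280 mm along its x, 200 mm along its y, walls 40 mm high, standing a few mm from the step's -y end; origin at the centre of its underside
- bowl: loose yellow melamine bowl, 110 mm across, 45 mm high, standing in the tray, clear below the board; origin at the centre of its underside
- jar: loose glass jar with a red twist cap, 72 mm across, 110 mm high, beyond the step's +y end; origin at the centre of its underside
- plate_a: lower (blue) of two stacked plates, 190 mm across, 18 mm high; origin at the centre of its underside
- plate_b: upper (white) of the two stacked plates, 190 mm across; origin at the centre of its underside
- spatula: loose stainless steel spatula, 260 mm long, lying on the countertop at the robot's right; origin midway along it, on the countertop
- mug: loose white mug, 80 mm across, 90 mm high, beyond the tray from the step; origin at the centre of its underside

How it is judged (in metres and radians):
At the end, for the whole second after the job is handed in: The board lies flat and still on the step, the middle of its stripe within 8 mm of the step's edge beside the tray (so it overhangs by 42 to 58 mm), square to the edge within 0.10 rad, and the board's centre within 53 mm of the step's long middle line (y of stripe in the frame of step_edge between -0.008 and 0.008 m and x of board in the frame of step_edge between -0.053 and 0.053 m and angle between the y axis of board and the y axis of step, either way round below 0.1 rad and angle between board's own z axis and vertical below 0.04 rad and z of stripe in the frame of step_edge between -0.004 and 0.004 m and linear speed of board below 0.01 m/s); the robot touches nothing.
It fails at once if the board is lifted off the step (more than 12 mm) (z of board in the frame of step above 0.072 m).
It fails at once if the board is tipped or falls off (angle between board's own z axis and vertical above 0.12 rad).
It fails at once if the jar, a plate, the spatula, the mug or the bowl is moved by more than 15 mm (distance of any of jar, plate_a, plate_b, spatula, mug, bowl from where it was at the start of the episode above 0.015 m).
It also fails if it takes over 45 s, if anything falls off the work surface, if the arm or the gripper's body presses on something with over 40 N, if the wrist force passes 120 N, or if a joint passes its speed limit or range.

ROBOT

A 6-joint arm with a two-finger parallel gripper is mounted at the origin on the work surface. World frame = base frame: x ahead of the robot, y to its left, z up, the work surface at z = 0. Lengths are in mm, angles in rad, forces in N, time in s.
With the tool pointing down it reaches from about 350 to 875 mm from the base axis. Payload 4.2 kg.
Tool frame: the origin (TCP) lies between the finger pads; the fingertips stand 11 mm ahead of it and the grasp point (between the pads) lies 8 mm behind it; z points along the fingers, y is the direction in which the jaws open and shut (so a half turn about z gives the same grasp; the last joint's range is limited). The gripper opens to 85 mm and grips with 20 to 120 N. Pads are 22 mm wide; open, the fingers measure 114 mm over their backs; the gripper's body (76 mm by 85 mm) begins 54 mm behind the grasp point. The pads swing forward as they close: fully open they stand 13 mm farther back than shut.
Start: joints at [-1.039, 0.385, 0.008, 0, -1.194, -0.259], TCP at [168.41, -601.862, 242.312] pointing down, gripper open.
Joint ranges: [-3.14, 3.14], [-1.21, 2.06], [-1.07, 1.41], [-3.16, 2.05], [-2.99, -0.16], [-3.1, 3.1]. Speed limits (rad/s): [2.79, 2.79, 3.14, 3.14, 3.14, 3.14].

INTERFACE

Orientations are given as a unit quaternion [x, y, z, w].
In Python, from bench import * gives the robot as it stands. The module is installed in compiled form; this text tells all that it offers.
- The arm moves only by the tool drive_tool, never from a script. Its argument "increments" is a list of rows, each a list of 3 entries, a list of its own where there are three numbers: the gripper command: -1 is shut, 1 is fully open, values between are in proportion, then the shift along the tool's x, y, z scaled (see below), then the turn about the tool's z scaled (see below). In form: [[hand, [tx, ty, tz], turn], ...]. A call has 1 to 20 rows; each row shifts and turns the commanded pose from where the row before left it, along the tool's axes as they then stand; what a row does not reach is not made up. The controller multiplies each number of a shift by 0.3 m and each number of a turn by 2 rad. A row lasts 1/8 s, in which the tool goes at most 62.5 mm and 10.7 degrees, less where a joint would pass 70% of its speed; a pose out of reach is approached as far as the arm can. A call with a number of a shift or a turn outside -1 to 1 is refused whole. A call with a gripper value outside its range is refused whole. The fingers move at their own pace and stop on an object; the grip force is fixed at half the most. Time passes only in rows, so rows that do not move let the fingers close. It gives the time, the measured TCP pose, the force and the opening at its end, in the units of the state.
- read_state(): the state, without advancing time (a new reading comes with each control period).
- get_image(name): name is "side" or "top"; returns the picture (420x560x3 uint8, red, green, blue); there is no depth.
- calibration(name): a dict with "fovy" (degrees; the focal length in pixels is half the picture's height over the tangent of half this angle, whatever the lens; pixels are square), "cx", "cy" (the principal point, pixels), "R" (3x3) and "t" (3): a world point X has camera coordinates R X + t. Camera axes: x right, y down, z forward; pixel columns grow to the right and rows downward; lengths in mm; the calibration is good to about 2 mm. A picture is of the moment at which its call begins. calibration takes no time and is no camera call.
- job_done(): hands the job in, once; it reports no verdict.
The state is a dict: "clock": time; "joints": joint angles; "joint_vel": joint speeds; "joint_efforts": joint torques, N m; "position": TCP position; "ee_rot": TCP orientation; "contact_force": force on the tool from outside, world axes, zero at the start; "wrist_torque": the same for the moment, N m; "gripper_width": finger opening in mm.
Only numpy, scipy, OpenCV 4.12 (cv2) and the standard library are available. Lean on these libraries where they do the work, as an engineer would, in place of code of your own. Each camera call takes 0.05 s, during which the arm holds its last target.

## Working session

There is one attempt and no reset: what is moved stays moved. The work goes in short steps, Python scripts to look and compute and a tool call to move; the robot and the scene stay as the last step left them, time stands still between calls to the robot, and variables do not carry over. Pictures are saved under pics/ and viewed, and the job is handed in when it is done.

Besides the shell and the picture viewer there is one more tool, called after ">>>" as name([rows], argument=value, ...), one row to a line, values as JSON. drive_tool: Moves the arm, as the interface text tells. Shifts and turns lie within -1 to 1; 1 stands for 0.3 m of shift or 2 rad of turn. Its arguments: {"type":"object","properties":{"increments":{"type":"array"}},"required":["increments"]}

```bash
mkdir -p pics; python3 - <<'E'
from bench import *
import cv2
print(read_state())
for n in("side","top"):
    im=get_image(n); cv2.imwrite(f"pics/{n}0.png",im[:,:,::-1]); c=calibration(n); print(n,c)
E
```

```text
{'clock': 0.0, 'joints': array([-1.03940759e+00,  3.85573251e-01,  6.57342286e-03, -5.32265432e-04,
       -1.19400018e+00, -2.58638460e-01]), 'joint_vel': array([ 0.00053477,  0.00119082,  0.00095169, -0.00068057,  0.0005624 ,
        0.00102276]), 'joint_efforts': array([-3.98470847e-04, -3.92286837e+01,  1.88399130e+01,  4.18635160e+00,
       -4.74380751e-03,  1.94896600e-06]), 'position': array([ 168.24996685, -601.31912902,  241.1860447 ]), 'ee_rot': array([-1.35855440e-01,  9.90728027e-01,  1.11217748e-03, -1.95704946e-04]), 'contact_force': array([ 0.24871027,  0.72434844, -0.57236296]), 'wrist_torque': array([0.0167022 , 0.08281674, 0.00442257]), 'gripper_width': 85.40198723872734}
side {'fovy': 45.238574539243466, 'cx': 286.46938535203617, 'cy': 209.67846962437213, 'R': array([[-0.9999496 ,  0.0035305 ,  0.00939866],
       [-0.00552893,  0.58775353, -0.80902115],
       [-0.00838034, -0.80903234, -0.58770438]]), 't': array([ 561.0231861 ,   80.15319303, 1852.86670678])}
top {'fovy': 54.574875470751564, 'cx': 277.1331212817465, 'cy': 206.99344050729067, 'R': array([[-0.01995545, -0.99976326, -0.00867157],
       [-0.98515907,  0.02114138, -0.17033684],
       [ 0.17047985,  0.00514373, -0.98534774]]), 't': array([   2.77164643,  553.55777488, 1322.14526497])}
```

View pics/top0.png

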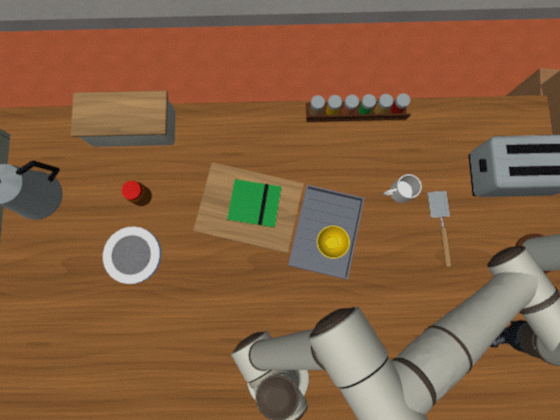

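View pics/side0.png

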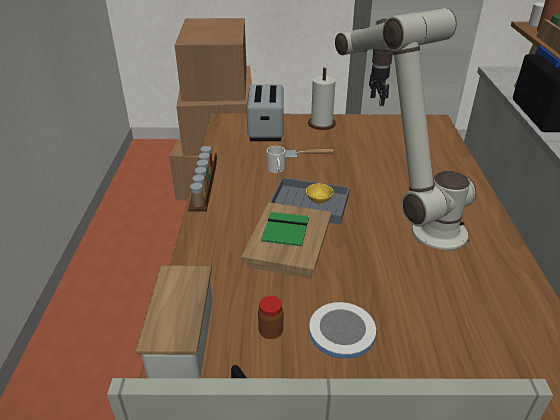

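The top view shows the step, with corners near (212,164), (303,183), (289,250) and (195,229). The board is centred near (254,203), its stripe near (263,204) faces the tray, and the bowl is at (333,241). The side view shows the board at (286,230). Next I'll measure them.

```bash
cat > h.py <<'E'
from bench import *
import cv2, numpy as np
def K(c): 
    f=210/np.tan(np.radians(c["fovy"]/2)); return f
def ray(n,p):
    c=calibration(n);R=np.array(c["R"]);t=np.array(c["t"]);f=K(c)
    d=R.T@np.array([(p[0]-c["cx"])/f,(p[1]-c["cy"])/f,1]); return -R.T@t,d/np.linalg.norm(d)
def plane(n,p,z):
    o,d=ray(n,p); return o+d*(z-o[2])/d[2]
def tri(p1,p2):
    o1,d1=ray("top",p1);o2,d2=ray("side",p2)
    s=np.linalg.lstsq(np.c_[d1,-d2],o2-o1,rcond=None)[0]
    a=o1+d1*s[0];b=o2+d2*s[1];return (a+b)/2,np.linalg.norm(a-b)
def proj(n,X):
    c=calibration(n);v=np.array(c["R"])@X+c["t"];return np.array([c["cx"],c["cy"]])+K(c)*v[:2]/v[2]
def big(m):
    cs,_=cv2.findContours(m,cv2.RETR_EXTERNAL,cv2.CHAIN_APPROX_NONE);return max(cs,key=cv2.contourArea)
def quad(c):
    h=cv2.convexHull(c)
    return cv2.approxPolyN(h,4,ensure_convex=True).reshape(-1,2).astype(float)
def masks(im,roi):
    hsv=cv2.cvtColor(im,cv2.COLOR_RGB2HSV);m=np.zeros(im.shape[:2],np.uint8)
    x0,y0,x1,y1=roi;m[y0:y1,x0:x1]=255
    g=cv2.inRange(hsv,(45,120,40),(80,255,255))&m
    k=cv2.inRange(hsv,(0,0,0),(180,255,45))&m
    return g,k
E
python3 - <<'E'
from h import *
rois={"top":(195,150,310,255),"side":(240,190,335,275)}
Q={};S={}
for n in rois:
    im=get_image(n); g,k=masks(im,rois[n])
    cc=cv2.connectedComponentsWithStats(k); i=1+np.argmax(cc[2][1:,4]); ks=(cc[1]==i)
    S[n]=cc[3][i]; print(n,"stripe px",S[n],cc[2][i])
    u=cv2.morphologyEx(g|np.uint8(ks)*255,cv2.MORPH_CLOSE,np.ones((3,3)))
    Q[n]=quad(big(u)); print(Q[n].tolist())
    x0,y0,x1,y1=rois[n]
    v=cv2.resize(im[y0:y1,x0:x1],None,fx=6,fy=6,interpolation=cv2.INTER_CUBIC); cv2.imwrite(f"pics/z_{n}.png",v[:,:,::-1])
print(tri(S["top"],S["side"]))
for n in Q: print(n,[plane(n,p,70).round(1).tolist() for p in Q[n]],plane(n,S[n],70).round(1))
E
```

```text
top stripe px [262.8952381  203.72380952] [259 185   9  39 105]
[[281.0, 186.0], [274.0, 227.0], [227.0, 219.0], [234.0, 179.0]]
side stripe px [287.34722222 221.84722222] [268 219  39   7  72]
[[308.0, 216.0], [301.0, 246.0], [260.0, 241.0], [271.0, 212.0]]
(array([560.1167036 ,  38.32285705,  70.48963966]), np.float64(2.794630282109408))
top [[620.4, -23.1, 70.0], [483.2, 2.8, 70.0], [513.0, 157.2, 70.0], [647.9, 133.8, 70.0]] [561.6  38.2  70. ]
side [[484.6, 3.1, 70.0], [514.2, 169.6, 70.0], [650.9, 144.7, 70.0], [617.6, -19.9, 70.0]] [558.8  38.2  70. ]
```

View pics/z_top.png

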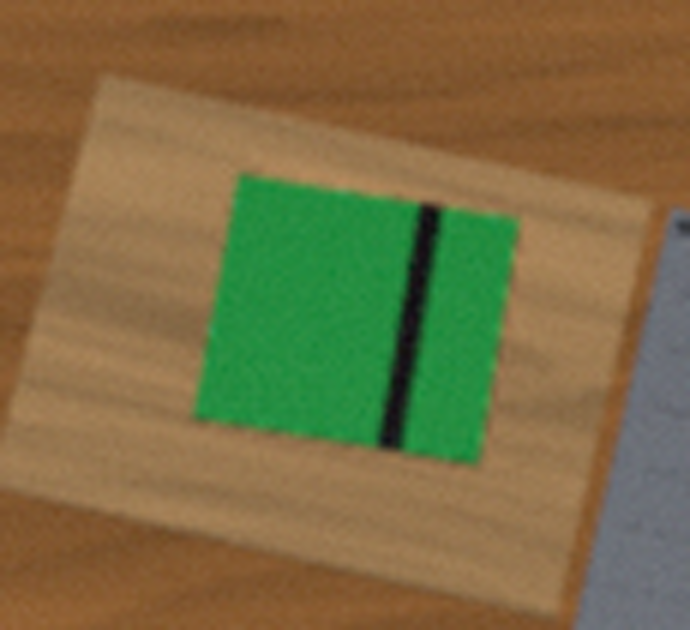

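View pics/z_side.png

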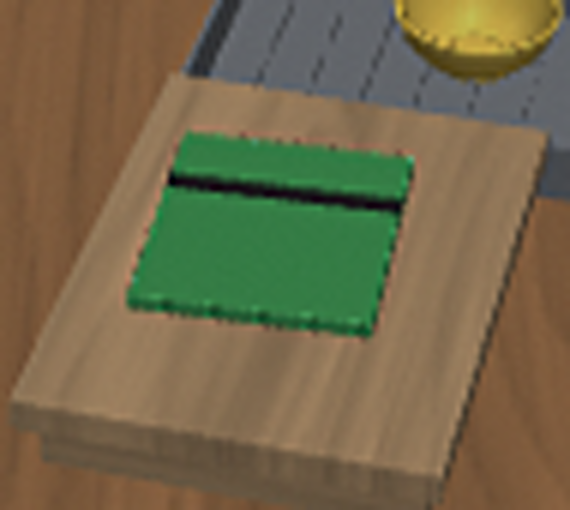

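```bash
cat >> h.py <<'E'
rois={"top":(185,150,320,262),"side":(235,190,340,280)}
def stepmask(im,roi):
    hsv=cv2.cvtColor(cv2.GaussianBlur(im,(3,3),0),cv2.COLOR_RGB2HSV)
    x0,y0,x1,y1=roi;return hsv[y0:y1,x0:x1]
E
python3 - <<'E'
from h import *
for n,pts in {"top":{"step":[(240,170),(280,180),(220,222),(290,210)],"table":[(200,160),(205,240),(270,165)],"tray":[(315,215)]},"side":{"step":[(255,240),(300,260),(320,220)],"front":[(275,266)],"table":[(330,255),(240,220)],"tray":[(280,200)]}}.items():
    im=get_image(n);h=cv2.cvtColor(cv2.GaussianBlur(im,(3,3),0),cv2.COLOR_RGB2HSV)
    for k in pts:print(n,k,[h[y,x].tolist() for x,y in pts[k]])
E
```

```text
top step [[16, 123, 149], [17, 122, 159], [16, 120, 157], [16, 122, 155]]
top table [[15, 164, 131], [14, 162, 129], [14, 165, 125]]
top tray [[108, 22, 117]]
side step [[16, 101, 149], [16, 101, 149], [16, 99, 139]]
side front [[17, 97, 97]]
side table [[14, 133, 128], [14, 132, 122]]
side tray [[109, 19, 106]]
```

```bash
cat >> h.py <<'E'
def stepquad(im,n):
    h=cv2.cvtColor(cv2.GaussianBlur(im,(3,3),0),cv2.COLOR_RGB2HSV)
    lo,hi=((8,70,100),(25,143,255)) if n=="top" else ((8,60,123),(25,117,255))
    g,k=masks(im,rois[n]); m=np.zeros_like(g);x0,y0,x1,y1=rois[n];m[y0:y1,x0:x1]=255
    m&=cv2.inRange(h,lo,hi)
    m=cv2.morphologyEx(m,cv2.MORPH_OPEN,np.ones((3,3)))
    c=big(m);q=quad(c)
    # refine: fit a line to the contour points along each side
    c=c.reshape(-1,2).astype(float);L=[]
    for i in range(4):
        a,b=q[i],q[(i+1)%4];d=b-a;l=np.linalg.norm(d);d/=l
        s=(c-a)@d;e=(c-a)@[-d[1],d[0]]
        pp=c[(s>.12*l)&(s<.88*l)&(abs(e)<2.5)]
        vx,vy,x,y=cv2.fitLine(pp.astype(np.float32),cv2.DIST_HUBER,0,.01,.01).ravel();L.append(np.cross([x,y,1],[x+vx,y+vy,1]))
    o=[np.cross(L[i-1],L[i]) for i in range(4)]
    o=np.array([v[:2]/v[2] for v in o]); ce=o.mean(0)
    # contour runs through pixel centres: edge half a pixel farther out
    return ce+(o-ce)*(1+.5/ (np.linalg.norm(o-ce,axis=1).mean()/1.41)),m
E
python3 - <<'E'
from h import *
for n in rois:
    im=get_image(n);q,m=stepquad(im,n);X=np.array([plane(n,p,60) for p in q])
    print(n,q.round(1).tolist());print(X.round(1).tolist(),X.mean(0).round(1),[round(np.linalg.norm(X[i]-X[i-1])) for i in range(4)])
    print([round(float(np.degrees(np.arctan2(*(X[i]-X[i-1])[1::-1]))),1) for i in range(4)])
    x0,y0,x1,y1=rois[n];v=im.copy();cv2.polylines(v,[np.int32(q.round())],1,(255,0,0));cv2.imwrite(f"pics/q_{n}.png",cv2.resize(v[y0:y1,x0:x1],None,fx=5,fy=5)[:,:,::-1])
E
```

```text
top [[303.7, 182.6], [287.1, 253.0], [192.2, 230.7], [211.1, 161.6]]
[[632.6, -99.7, 60.0], [397.9, -38.3, 60.0], [477.8, 273.5, 60.0], [712.9, 213.0, 60.0]] [555.3  87.1  60. ] [323, 243, 322, 243]
[-104.4, 165.3, 75.6, -14.4]
side [[330.5, 211.8], [313.0, 269.2], [240.2, 256.4], [268.1, 201.9]]
[[400.4, -36.7, 60.0], [478.7, 271.0, 60.0], [713.0, 211.6, 60.0], [630.2, -97.5, 60.0]] [555.6  87.1  60. ] [238, 318, 242, 320]
[165.2, 75.7, -14.2, -105.0]
```

View pics/q_top.png

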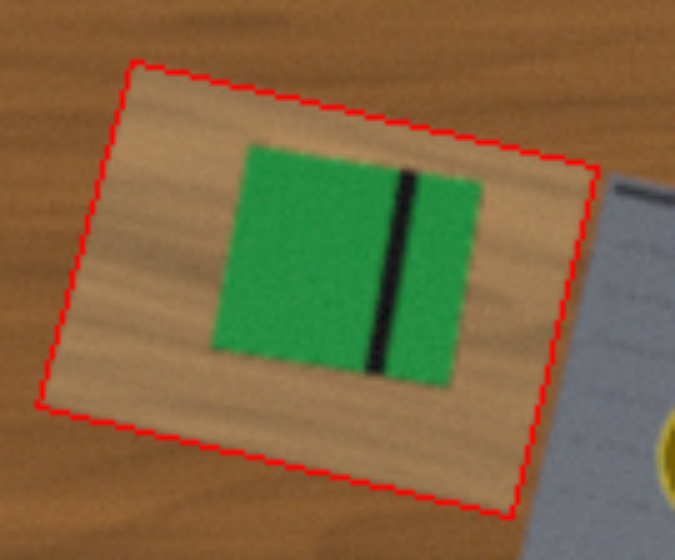

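View pics/q_side.png

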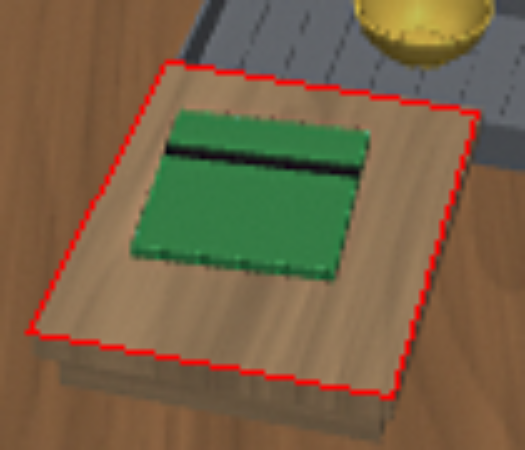

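The two views agree on everything I measured:
- **Step:** centre (555,87), x axis at -14.5°, sides 240 x 320 mm.
- **Board:** top at z≈70, turned about +4° from the step, stripe about 114 mm from the edge.

The plan is to push the board's +y end with both open fingertips, set square to the step. I'll travel high first, then turn.

>>> drive_tool([
  [1,[-0.116,0.12,0],0],
  [1,[-0.116,0.12,0],0],
  [1,[-0.116,0.12,0],0],
  [1,[-0.116,0.12,0],0],
  [1,[-0.116,0.12,0],0],
  [1,[-0.116,0.12,0],0],
  [1,[-0.116,0.12,0],0],
  [1,[-0.116,0.12,0],0],
  [1,[-0.116,0.12,0],0],
  [1,[-0.116,0.12,0],0],
  [1,[-0.116,0.12,0],0],
  [1,[-0.116,0.12,0],0],
  [1,[-0.116,0.12,0],0],
  [1,[-0.116,0.12,0],0],
  [1,[-0.116,0.12,0],0],
  [1,[-0.116,0.12,0],0],
  [1,[-0.116,0.12,0],0],
  [1,[-0.116,0.12,0],0],
])

```text
clock: 2.65
position: [597.7, 192.5, 242.4]
ee_rot: [-0.136, 0.991, 0.0, 0.0]
contact_force: [0.4, -0.5, 0.2]
gripper_width: 85.7
```

>>> drive_tool([
  [1,[0,0,0],-0.087],
  [1,[0,0,0],-0.087],
  [1,[0,0,0],-0.087],
  [1,[0,0,0],-0.087],
  [1,[0,0,0],-0.087],
  [1,[0,0,0],-0.087],
  [1,[0,0,0],0],
  [1,[0,0,0],0],
])

```text
clock: 3.65
position: [597.1, 190.9, 242.3]
ee_rot: [-0.611, 0.792, 0.0, 0.0]
contact_force: [-0.4, 0.5, -0.3]
gripper_width: 85.1
```

```bash
cat >> h.py <<'E'
sy=np.array([np.cos(np.radians(75.5)),np.sin(np.radians(75.5))]);sx=np.array([sy[1],-sy[0]])
C=np.array([555.4,87.1]);E=C-160*sy
def fr(p): d=np.array(p)[:2]-E;return np.round([d@sx,d@sy],1)
def tool():
    from scipy.spatial.transform import Rotation as Ro
    s=read_state();R=Ro.from_quat(s["ee_rot"]).as_matrix()
    print("clock",round(s["clock"],2),"pos",s["position"].round(1),"in edge frame",fr(s["position"]),"toolx deg",np.degrees(np.arctan2(R[1,0],R[0,0])).round(2),"z",R[:,2].round(3),"F",s["contact_force"].round(1),"w",round(s["gripper_width"],1),"q",s["joints"].round(2))
E
python3 - <<'E'
from h import *
tool()
for n in rois: cv2.imwrite(f"pics/{n}1.png",get_image(n)[:,:,::-1])
E
```

```text
clock 3.65 pos [597.1 190.9 242.3] in edge frame [ 14.3 271. ] toolx deg -104.69 z [ 0.  0. -1.] F [-0.4  0.5 -0.3] w 85.1 q [ 0.57  0.39  0.01 -0.   -1.2  -0.82]
```

View pics/side1.png

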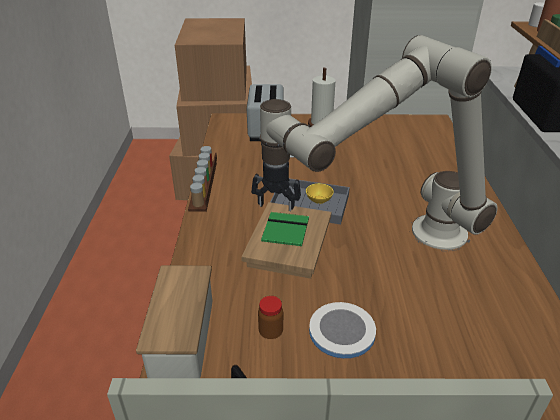

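The arm is above the step behind the board, square to within 0.2°. I'll lower it now.

>>> drive_tool([
  [1,[0,0,0.1],0],
  [1,[0,0,0.1],0],
  [1,[0,0,0.1],0],
  [1,[0,0,0.1],0],
  [1,[0,0,0.1],0],
  [1,[0,0,0],0],
  [1,[0,0,0],0],
])

```text
clock: 4.62
position: [598.0, 191.3, 93.6]
ee_rot: [-0.612, 0.791, -0.0, 0.001]
contact_force: [-0.1, 0.3, 0.4]
gripper_width: 85.4
```

```bash
python3 - <<'E'
from h import *
tool()
im=get_image("side");cv2.imwrite("pics/side2.png",cv2.resize(im[170:290,220:360],None,fx=5,fy=5,interpolation=cv2.INTER_CUBIC)[:,:,::-1])
E
```

```text
clock 4.62 pos [598.  191.3  93.6] in edge frame [ 15.1 271.6] toolx deg -104.55 z [ 0.002  0.001 -1.   ] F [-0.1  0.3  0.4] w 85.4 q [ 0.57  0.52 -0.17  0.   -0.87 -0.82]
```

View pics/side2.png

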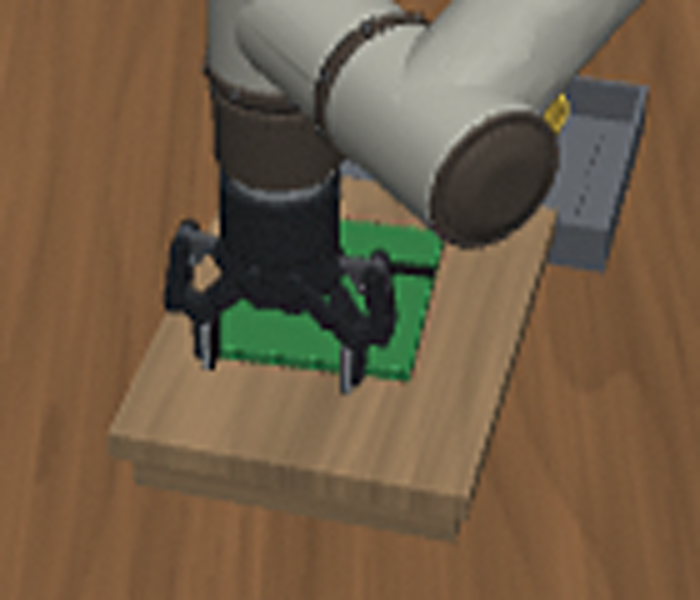

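The side view shows both fingertips at zoomed (207,367) and (347,392), just behind the board's +y end. I'll check their height.

```bash
python3 - <<'E'
from h import *
P=read_state()["position"][:2]
for z in(75,82,90,97):
  print(z,[(proj("side",np.r_[P+s*sx-11*(-sy)*0,z])).round(1).tolist() for s in(47,-47)])
E
```

```text
75 [[261.8, 246.6], [289.5, 251.4]]
82 [[261.7, 245.0], [289.5, 249.8]]
90 [[261.7, 243.1], [289.6, 247.9]]
97 [[261.7, 241.5], [289.6, 246.3]]
```

The open tips stand roughly level with the TCP (z≈90–95), which matches the 13 mm swing-back. I'll lower in small steps and watch the force.

>>> drive_tool([
  [1,[0,0.017,0.03],0],
  [1,[0,0,0.03],0],
  [1,[0,0,0.02],0],
  [1,[0,0,0],0],
  [1,[0,0,0],0],
])

```text
clock: 5.3
position: [592.3, 192.3, 68.4]
ee_rot: [-0.612, 0.791, -0.0, 0.0]
contact_force: [-0.3, -0.3, -0.3]
gripper_width: 85.6
```

>>> drive_tool([
  [1,[0,0,0.01],0],
  [1,[0,0,0],0],
])

```text
clock: 5.55
position: [592.0, 192.1, 65.1]
ee_rot: [-0.612, 0.791, 0.0, -0.0]
contact_force: [0.3, -0.5, 0.2]
gripper_width: 85.3
```

```bash
python3 - <<'E'
from h import *
tool()
im=get_image("side");cv2.imwrite("pics/side3.png",cv2.resize(im[170:290,220:360],None,fx=5,fy=5,interpolation=cv2.INTER_CUBIC)[:,:,::-1])
E
```

```text
clock 5.55 pos [592.  192.1  65.1] in edge frame [  9.2 270.9] toolx deg -104.56 z [-0. -0. -1.] F [ 0.3 -0.5  0.2] w 85.3 q [ 0.57  0.55 -0.21 -0.   -0.81 -0.83]
```

View pics/side3.png

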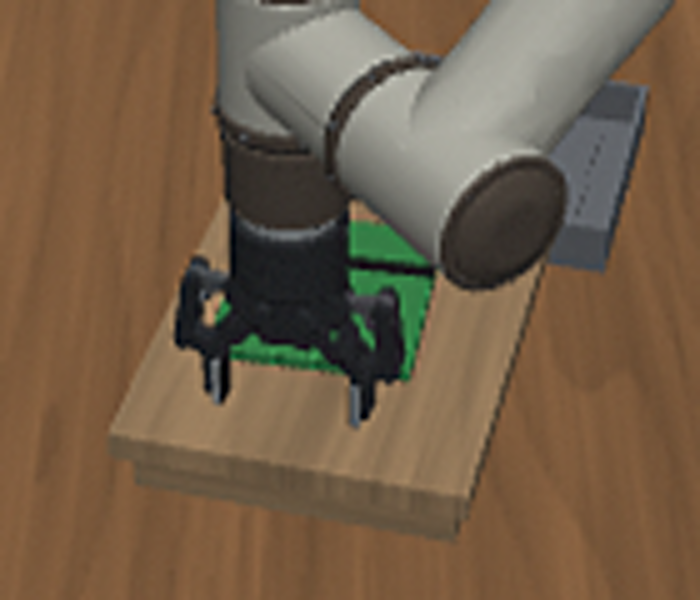

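>>> drive_tool([
  [1,[0,0,0.007],0],
  [1,[0,0,0],0],
  [1,[0,0,0],0],
])

```text
clock: 5.98
position: [592.1, 192.2, 63.2]
ee_rot: [-0.612, 0.791, -0.0, -0.0]
contact_force: [-0.7, 0.2, -0.2]
gripper_width: 85.3
```

>>> drive_tool([
  [1,[0,0,0.007],0],
  [1,[0,0,0],0],
  [1,[0,0,0],0],
])

```text
clock: 6.35
position: [592.1, 192.2, 61.1]
ee_rot: [-0.612, 0.791, -0.0, -0.0]
contact_force: [0.2, -0.0, -0.2]
gripper_width: 85.4
```

There is no contact at tip z≈63, which is below the board's top at 70. I'll push slowly, most of the way first.

>>> drive_tool([
  [1,[0.03,0,0],0],
  [1,[0.03,0,0],0],
  [1,[0.02,0,0],0],
  [1,[0.02,0,0],0],
  [1,[0.02,0,0],0],
  [1,[0.02,0,0],0],
  [1,[0.02,0,0],0],
  [1,[0.02,0,0],0],
  [1,[0.02,0,0],0],
  [1,[0.02,0,0],0],
  [1,[0.02,0,0],0],
  [1,[0.02,0,0],0],
  [1,[0.02,0,0],0],
  [1,[0,0,0],0],
  [1,[0,0,0],0],
])

```text
clock: 8.22
position: [570.6, 110.5, 60.9]
ee_rot: [-0.612, 0.791, 0.0, -0.001]
contact_force: [-0.2, 0.4, -0.9]
gripper_width: 85.4
```

```bash
python3 - <<'E'
from h import *
tool()
for n,(a,b,c,d) in {"side":(170,290,220,360),"top":(150,262,190,360)}.items():
    im=get_image(n);cv2.imwrite(f"pics/{n}4.png",cv2.resize(im[a:b,c:d],None,fx=4.5,fy=4.5,interpolation=cv2.INTER_CUBIC)[:,:,::-1])
E
```

```text
clock 8.22 pos [570.6 110.5  60.9] in edge frame [  8.8 186.4] toolx deg -104.57 z [-0.001 -0.001 -1.   ] F [-0.2  0.4 -0.9] w 85.4 q [ 0.47  0.5  -0.32  0.   -0.75 -0.72]
```

View pics/side4.png

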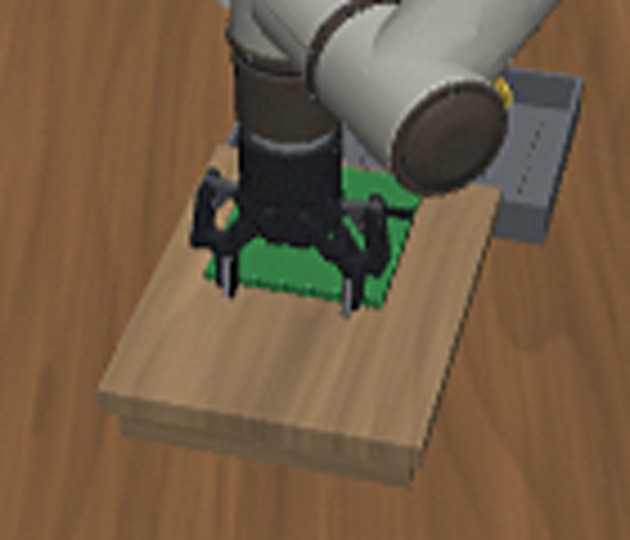

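View pics/top4.png

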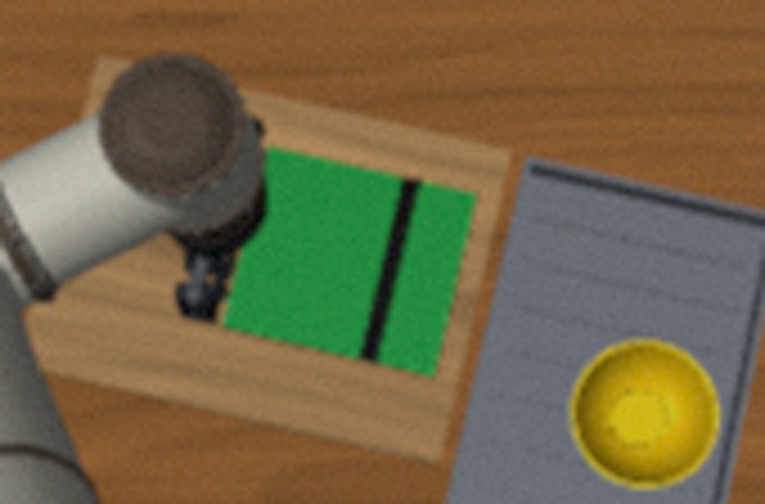

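The board has squared itself and slid without tipping. Its stripe in the top view is now parallel to the edge. I'll measure how far is left.

```bash
cat >> h.py <<'E'
def stripe(n="top"):
    im=get_image(n);x0,y0,x1,y1=(225,150,330,255) if n=="top" else (240,180,345,270)
    g,k=masks(im,(x0,y0,x1,y1))
    # stripe = dark pixels touching green within ~4px on both sides
    cc=cv2.connectedComponentsWithStats(k);gd=cv2.dilate(g,np.ones((5,5)))
    i=max(range(1,cc[0]),key=lambda i:(gd[cc[1]==i]>0).sum()*((gd[cc[1]==i]>0).mean()>.8))
    pts=np.argwhere(cc[1]==i)[:,::-1]
    W=np.array([fr(plane(n,p,70)) for p in pts]);
    r=cv2.minAreaRect(W.astype(np.float32));vx,vy,_,_=cv2.fitLine(W.astype(np.float32),cv2.DIST_L2,0,.01,.01).ravel()
    print(n,"stripe centre in edge frame",W.mean(0).round(1),"x range",W[:,0].min(),W[:,0].max(),"angle deg",np.degrees(np.arctan(vy/vx)).round(2))
E
python3 - <<'E'
from h import *
stripe("top")
E
```

```text
top stripe centre in edge frame [ 8.3 66.8] x range -57.4 76.5 angle deg 0.09
```

>>> drive_tool([
  [1,[0.01,0,0],0],
  [1,[0.018,0,0],0],
  [1,[0.018,0,0],0],
  [1,[0.018,0,0],0],
  [1,[0.018,0,0],0],
  [1,[0.018,0,0],0],
  [1,[0.018,0,0],0],
  [1,[0.018,0,0],0],
  [1,[0.018,0,0],0],
  [1,[0.018,0,0],0],
  [1,[0.018,0,0],0],
  [1,[0.01,0,0],0],
  [1,[0,0,0],0],
  [1,[0,0,0],0],
])

```text
clock: 10.12
position: [555.9, 52.7, 61.2]
ee_rot: [-0.612, 0.791, -0.0, -0.0]
contact_force: [0.4, -0.4, -0.0]
gripper_width: 85.7
```

```bash
python3 - <<'E'
from h import *
tool();stripe("top")
im=get_image("top");cv2.imwrite("pics/top5.png",cv2.resize(im[150:262,190:360],None,fx=4.5,fy=4.5,interpolation=cv2.INTER_CUBIC)[:,:,::-1])
E
```

```text
clock 10.12 pos [555.9  52.7  61.2] in edge frame [  9.1 126.9] toolx deg -104.55 z [-0. -0. -1.] F [ 0.4 -0.4 -0. ] w 85.7 q [ 0.38  0.47 -0.38  0.   -0.72 -0.64]
top stripe centre in edge frame [10.5  7.3] x range -56.7 77.0 angle deg -0.05
```

View pics/top5.png

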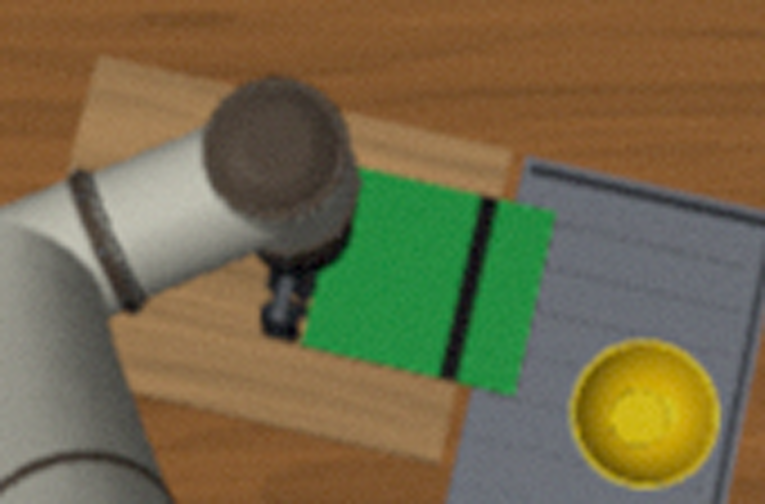

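About 7 mm is left; the stripe sits about 10 zoomed px short of the step's edge line, which agrees.

>>> drive_tool([
  [1,[0.006,0,0],0],
  [1,[0.006,0,0],0],
  [1,[0.006,0,0],0],
  [1,[0.006,0,0],0],
  [1,[0,0,0],0],
  [1,[0,0,0],0],
])

```text
clock: 10.98
position: [554.1, 45.7, 61.1]
ee_rot: [-0.612, 0.791, -0.0, -0.0]
contact_force: [0.7, 0.7, -0.0]
gripper_width: 85.4
```

>>> drive_tool([
  [1,[-0.03,0,0],0],
  [1,[-0.06,0,0],0],
  [1,[-0.06,0,0],0],
  [1,[0,0,-0.1],0],
  [1,[0,0,-0.1],0],
  [1,[0,0,-0.2],0],
  [1,[0,0,-0.2],0],
  [1,[-0.2,0,0],0],
  [1,[-0.2,0,0],0],
  [1,[0,0,0],0],
])

```text
clock: 12.22
position: [595.9, 210.4, 240.2]
ee_rot: [-0.614, 0.789, 0.0, -0.0]
contact_force: [0.2, 0.5, -0.6]
gripper_width: 85.2
```

```bash
python3 - <<'E'
from h import *
tool();stripe("top");stripe("side")
for n in rois:
    im=get_image(n);q,m=stepquad(im,n)
    cv2.imwrite(f"pics/{n}6.png",im[:,:,::-1])
im=get_image("top");cv2.imwrite("pics/top6z.png",cv2.resize(im[150:262,190:360],None,fx=4.5,fy=4.5,interpolation=cv2.INTER_CUBIC)[:,:,::-1])
E
```

```text
clock 12.22 pos [595.9 210.4 240.2] in edge frame [  8.4 289.5] toolx deg -104.27 z [-0.  0. -1.] F [ 0.2  0.5 -0.6] w 85.2 q [ 0.59  0.4   0.02 -0.   -1.2  -0.84]
top stripe centre in edge frame [9.2 0.6] x range -57.6 76.0 angle deg -0.08
side stripe centre in edge frame [ 95.6 -59. ] x range -57.0 207.8 angle deg -23.58
```

View pics/top6z.png

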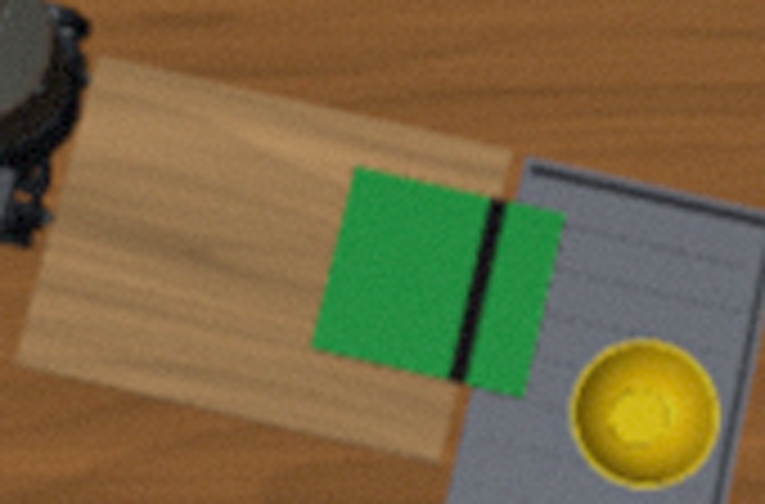

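View pics/side6.png

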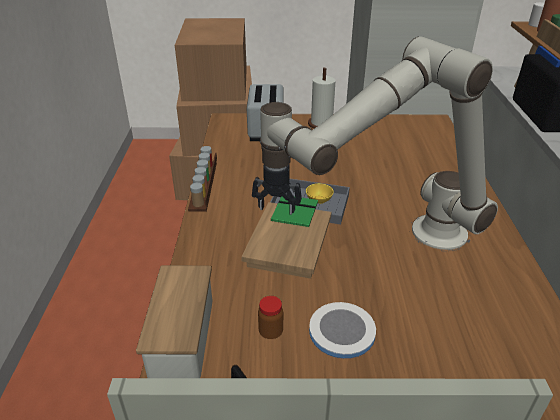

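The top view puts the stripe 0.6 mm from the edge and 0.1° off square. The side reading is invalid because the dark gripper merges with the stripe, so I'll raise the arm for a clear side check.

>>> drive_tool([
  [1,[0,0,-0.2],0],
  [1,[0,0,-0.2],0],
  [1,[0,0,0],0],
  [1,[0,0,0],0],
])

```text
clock: 12.98
position: [595.1, 204.7, 361.0]
ee_rot: [-0.611, 0.791, 0.0, 0.0]
contact_force: [-0.2, -0.7, -0.2]
gripper_width: 85.1
```

```bash
python3 - <<'E'
from h import *
tool();stripe("top");stripe("side")
im=get_image("side");cv2.imwrite("pics/side7.png",cv2.resize(im[150:290,220:380],None,fx=4.2,fy=4.2,interpolation=cv2.INTER_CUBIC)[:,:,::-1])
# others moved? diff vs start
for n in rois:
    a=cv2.cvtColor(cv2.imread(f"pics/{n}0.png"),cv2.COLOR_BGR2GRAY);b=cv2.cvtColor(get_image(n),cv2.COLOR_RGB2GRAY)
    d=cv2.medianBlur(np.uint8(cv2.absdiff(a,b)>30)*255,5);cc=cv2.connectedComponentsWithStats(d);print(n,cc[2][1:].tolist())
E
```

```text
clock 12.97 pos [595.1 204.7 361. ] in edge frame [  9.  283.8] toolx deg -104.62 z [-0.     0.001 -1.   ] F [-0.2 -0.7 -0.2] w 85.1 q [ 0.59  0.34  0.24 -0.   -1.46 -0.84]
top stripe centre in edge frame [10.   0.8] x range -57.6 76.0 angle deg 0.07
side stripe centre in edge frame [10.4  0.3] x range -57.0 77.0 angle deg -0.17
top [[104, 104, 62, 70, 1938], [178, 122, 1, 2, 2], [177, 125, 12, 12, 77], [164, 137, 38, 60, 1017], [179, 142, 3, 2, 4], [183, 142, 1, 2, 2], [51, 149, 509, 271, 34255], [236, 181, 5, 5, 12], [249, 182, 21, 43, 279], [281, 191, 21, 44, 294], [431, 325, 7, 3, 18], [439, 327, 1, 2, 2], [493, 344, 3, 4, 9], [300, 390, 5, 6, 20], [250, 408, 13, 12, 88], [286, 410, 16, 10, 90]]
side [[251, 9, 237, 170, 12072], [335, 33, 17, 22, 272], [479, 53, 21, 28, 388], [403, 115, 44, 112, 2205], [457, 182, 40, 50, 850], [276, 203, 8, 9, 30], [302, 204, 2, 2, 4], [312, 207, 2, 2, 3], [447, 212, 10, 8, 50], [261, 218, 24, 25, 254], [298, 222, 4, 3, 11], [460, 222, 4, 4, 10], [304, 224, 5, 2, 8], [276, 241, 5, 3, 14], [295, 242, 6, 3, 14]]
```

View pics/side7.png

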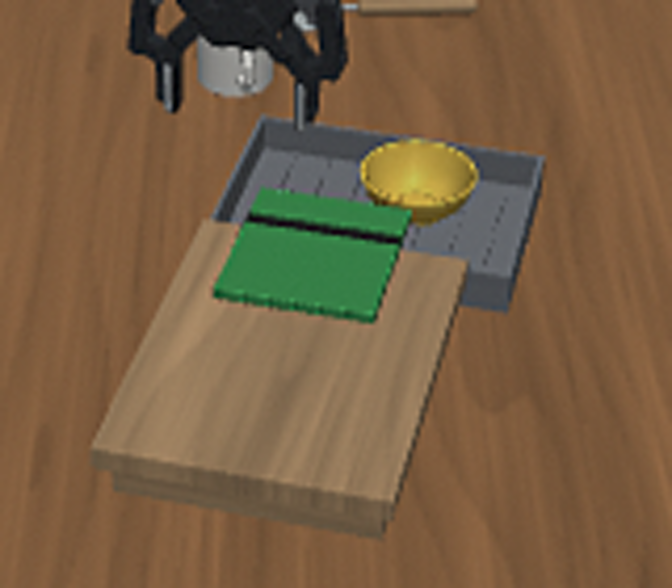

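Both views now agree: the stripe is 0.3–0.8 mm from the edge, square and flat. The only image changes are the arm and the board, so I'll hand it in.

```bash
python3 -c "
from bench import *
print(job_done())"
```

```text
the job is handed in; nothing more can be done
None
```

The green board now sticks out over the tray, with its black stripe on the step's edge, and I've handed the job in. I pushed its back end with both open fingertips, set square to the step. That took out its starting turn of about 4°. I then backed the arm off and raised it clear; about 13 s had passed on the robot's clock.

**Final checks:**
- **Stripe position:** it lies 0.8 mm from the step's edge in the top view and 0.3 mm in the side view (limit 8 mm).
- **Squareness:** it is within 0.2° of the edge (limit about 5.7°).
- **Side to side:** the board's centre is about 10 mm off the step's middle line (limit 53 mm).
- **Flat and undisturbed:** the board looks flat, and comparing start and end pictures showed changes only for the arm and the board.
- **Force:** force readings, taken only at the end of each move, stayed below about 1 N.

**One check failed:** my first side-view reading after the push was wrong because the gripper blended into the stripe. I raised the arm and measured again, and that reading agreed with the top view.

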